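# Put the coating bench's tape, pots and knife back in their places

## Robot

A 6-joint arm with a two-finger parallel gripper is mounted at the origin on the work surface. World frame = base frame: x ahead of the robot, y to its left, z up, the work surface at z = 0. Lengths are in m, angles in degrees, forces in N, time in s.
With the tool pointing down it reaches from about 0.375 to 0.925 m from the base axis. Payload 5.7 kg.
Tool frame: the origin (TCP) lies at the very end of the fingers, on their centre line; the grasp point (between the pads) lies 19 mm behind it; z points along the fingers, y is the direction in which the jaws open and shut (so a half turn about z gives the same grasp; the last joint's range is limited). The gripper opens to 88 mm and grips with 3 to 60 N. Pads are 20 mm wide; open, the fingers measure 115 mm over their backs; the gripper's body (75 mm by 178 mm) begins 61 mm behind the grasp point.
Start: joints at [58.321, 20.558, 86.54, -0, 72.909, -6.595], TCP at [0.254, 0.543, 0.197] pointing down, gripper open.
Joint ranges: [-170.27, 170.27], [-57.76, 135], [12.27, 136.19], [-55.21, 235.2], [11.17, 155.16], [-170.74, 170.74]. Speed limits (degrees/s): [136.94, 136.94, 180, 180, 180, 180].

## Interface

Orientations are given as [roll, pitch, yaw] about the fixed x, y, z axes, in that order (R = Rz(yaw) Ry(pitch) Rx(roll)).
In Python, from workcell import manip, optics, ticket, spotter gives the robot as it stands.
- The arm moves only by the tool step_arm, never from a script. Its argument "steps" is a list of rows, each a list of 3 entries, a list of its own where there are three numbers: the shift along the tool's x, y, z in m, then the turn, a rotation vector about the tool's x, y, z in degrees, then the opening, from 0 (shut) to 1 (fully open). In form: [[[tx, ty, tz], [wx, wy, wz], grip], ...]. A call has 1 to 20 rows; each row shifts and turns the commanded pose from where the row before left it, along the tool's axes as they then stand; what a row does not reach is not made up. A row lasts 1/12 s, in which the tool goes at most 41.7 mm and 7.16 degrees, less where a joint would pass 70% of its speed; a pose out of reach is approached as far as the arm can. A call with a gripper value outside its range is refused whole. The fingers move at their own pace and stop on an object; "squeeze" is the grip in N (left out, the last holds). Time passes only in rows, so rows that do not move let the fingers close. It gives the time, the measured TCP pose, the force and the opening at its end, in the units of the state.
- manip.observe(): the state, without advancing time (a new reading comes with each control period).
- optics.grab_frame(name): name is "side" or "top" or "wrist"; returns a dict with "image" (400x640x3 uint8, red, green, blue), "z_map" (400x640 float32, m along the optical axis (not along the pixel's ray), 0 where there is no reading), "vertical_fov" (degrees; the focal length in pixels is half the picture's height over the tangent of half this angle, whatever the lens; pixels are square), "cx", "cy" (the principal point, pixels), "R" (3x3) and "t" (3): a world point X has camera coordinates R X + t. Camera axes: x right, y down, z forward; pixel columns grow to the right and rows downward; lengths in m; the calibration is good to about 2 mm. A picture is of the moment at which its call begins.
- ticket.job_done(): hands the job in, once; it reports no verdict.
Trained networks look in a picture, given as the dict that the camera call returned (one of the last four; its "shot" number tells which), for a name from the list of things; names that differ only in an ending like _2 or _b are one class to them, and where a whole thing is asked for, a point or a joint stands for the part that bears it (a point fixed in the world has none). Each returns a list of dicts, best first, with "p" (0 to 1); they miss things now and then, are a little off and sometimes report something else, mostly with a low value. They report only what shows in the picture. A call takes as long as a camera call.
- spotter.spot_in(picture, target): "at" ([x, y, z] in m, in world coordinates, good to about 4 mm: the middle of the surface that is visible of it).
The state is a dict: "time": time; "joint_pos": joint angles; "joint_velocities": joint speeds; "joint_efforts": joint torques, N m; "ee_pos": TCP position; "ee_rot": TCP orientation; "contact_force": force on the tool from outside, world axes, zero at the start; "ft_torque": the same for the moment, N m; "finger_gap": opening from 0.0 (shut) to 1.0 (fully open).
Only numpy, scipy, OpenCV 4.12 (cv2) and the standard library are available. Lean on these libraries where they do the work, as an engineer would, in place of code of your own. Each camera call takes 0.05 s, during which the arm holds its last target. There are 200 camera calls.

## Task

Clear the bench after the coating class: put both rolls of masking tape on the tape holder, lying flat over its hub, the full roll at the bottom and the started roll squarely on top of it so that it is used up first; stand both sample pots upright in the cardboard carton; and lay the filling knife flat in the long metal tool tray. The pots' lids are not screwed tight, so keep the pots upright all the time.

Things in the scene. Friction and masses are not known exactly. Their poses are not given: they have to be found in the camera images.
- full_roll_center (a point): the full roll of cream masking tape lying flat, a ring on a cardboard core; 36 mm wide (high), bore 76 mm, outer diameter 110 mm (wall 17 mm thick), 0.16 kg, the fatter of the two rolls. Point: on its axis, half-way up (18 mm above its underside); z is the axis. It is taken by pinching its wall, one finger in the bore.
- started_roll_center (a point): the started roll of cream masking tape lying flat, a ring on a cardboard core; 36 mm wide (high), bore 76 mm, outer diameter 94 mm (wall 9 mm thick), 0.09 kg, the thinner of the two rolls. Point: on its axis, half-way up (18 mm above its underside); z is the axis.
- large_pot_center (a point): larger white plastic sample pot with screw lid, a plain upright cylinder 60 mm in diameter and 62 mm high, 0.22 kg. Point: on its axis, half-way up (31 mm above its underside); z up.
- small_pot_center (a point): smaller white plastic sample pot with screw lid, a plain upright cylinder 48 mm in diameter and 50 mm high, 0.12 kg. Point: on its axis, half-way up (25 mm above its underside); z up.
- knife_mid (a point): filling knife lying flat, 185 mm long, 0.11 kg: wooden handle 110 mm long, 26 mm wide, 20 mm high, then a steel blade that widens to 60 mm and slopes down to the bench. Point: half-way along the knife, in the front part of the handle, 10 mm above its underside (the handle reaches 22 mm ahead of it to the blade and 90 mm behind it); x runs along the knife towards the blade, z up.
- tape_holder: tape holder, fixed: a dark round steel base 136 mm in diameter and 12 mm thick with a grey centre hub 40 mm in diameter standing 13 mm above the base. Origin: underside, on its axis; z up.
- tool_tray: long shallow bare-metal tool tray, empty, fixed, 100 mm (its x) by 222 mm (its y), rim 18 mm high, walls and floor 3 mm thick. Origin: centre of its underside; y runs along its length, z up.
- pot_carton: cardboard carton tray, empty, fixed, 112 mm (its x) by 182 mm (its y), 28 mm high, walls and floor 4 mm thick. Origin: centre of its underside; y runs along its length, z up.

How it is judged (in metres and radians):
At the end, for the whole second after the job is handed in: Full roll flat on the holder over the hub (axis within 22 mm), started roll flat on it (axes within 18 mm); both pots upright on the carton floor; knife flat, right way up, on the tool-tray floor, its middle within 35 mm across and 30 mm along of the centre; all released and at rest (horizontal distance between full_roll_center and tape_holder below 0.022 m and z of full_roll_center in the frame of tape_holder between 0.024 and 0.036 m and angle between each of full_roll_center, started_roll_center, large_pot_center, small_pot_center's own z axis and vertical below 0.1 rad and horizontal distance between started_roll_center and full_roll_center below 0.018 m and z of started_roll_center in the frame of tape_holder between 0.06 and 0.072 m and x of large_pot_center in the frame of pot_carton between -0.056 and 0.056 m and y of large_pot_center in the frame of pot_carton between -0.091 and 0.091 m and z of large_pot_center in the frame of pot_carton between 0.029 and 0.041 m and x of small_pot_center in the frame of pot_carton between -0.056 and 0.056 m and y of small_pot_center in the frame of pot_carton between -0.091 and 0.091 m and z of small_pot_center in the frame of pot_carton between 0.023 and 0.035 m and x of knife_mid in the frame of tool_tray between -0.035 and 0.035 m and y of knife_mid in the frame of tool_tray between -0.03 and 0.03 m and z of knife_mid in the frame of tool_tray between 0.007 and 0.019 m and angle between knife_mid's own z axis and vertical below 0.06 rad and angle between the x axis of knife_mid and the y axis of tool_tray, either way round below 0.45 rad and linear speed of each of full_roll, started_roll, large_pot, small_pot, knife below 0.03 m/s); the robot touches nothing.
It fails at once if the large sample pot is tipped (over 0.6 rad from upright) (angle between large_pot_center's own z axis and vertical above 0.6 rad).
It fails at once if the small sample pot is tipped (over 0.6 rad from upright) (angle between small_pot_center's own z axis and vertical above 0.6 rad).
It also fails if it takes over 128 s, if anything falls off the work surface, if the arm or the gripper's body presses on something with over 40 N, if the wrist force passes 120 N, or if a joint passes its speed limit or range.

## Working session

There is one attempt and no reset: what is moved stays moved. The work goes in short steps, Python scripts to look and compute and a tool call to move; the robot and the scene stay as the last step left them, time stands still between calls to the robot, and variables do not carry over. Pictures are saved under pics/ and viewed, about 12 in all and at most 16, crops included, and the job is handed in when it is done.

Besides the shell and the picture viewer there is one more tool, called by a JSON object that holds its "name" and its "arguments", one argument or row to a line. step_arm: Moves the arm, as the interface text tells. Its arguments: {"type":"object","properties":{"steps":{"type":"array"},"squeeze":{"type":"number"}},"required":["steps"]}

```bash
mkdir -p pics; cat > h.py <<'E'
import numpy as np, cv2
from workcell import manip, optics, ticket, spotter
def K(p):
    h=p["image"].shape[0]; return h/2/np.tan(np.radians(p["vertical_fov"])/2)
def world(p):
    f=K(p); z=p["z_map"]; v,u=np.mgrid[:z.shape[0],:z.shape[1]]
    c=np.stack([(u-p["cx"])/f*z,(v-p["cy"])/f*z,z],-1)
    w=(c-p["t"])@p["R"]; w[z<=0]=np.nan; return w
def pix(p,X):
    c=p["R"]@np.array(X)+p["t"]; f=K(p); return (c[:2]/c[2]*f+[p["cx"],p["cy"]]).round()
def save(p,n): cv2.imwrite(f"pics/{n}.png",p["image"][...,::-1])
E
python3 - <<'E'
from h import *
s=manip.observe(); print(s["time"],s["ee_pos"],s["ee_rot"],s["finger_gap"])
ps={n:optics.grab_frame(n) for n in("top","side")}
for n,p in ps.items():
    save(p,n+"0"); print(n,p["vertical_fov"],(-p["R"].T@p["t"]).round(3))
for o in["full_roll_center","started_roll_center","large_pot_center","small_pot_center","knife_mid","tape_holder","tool_tray","pot_carton"]:
    for n,p in ps.items():
        for d in spotter.spot_in(p,o)[:3]: print(o,n,np.round(d["at"],3),round(d["p"],2),pix(p,d["at"]))
print(manip.observe()["time"])
E
```

```text
0.0 [0.25399014 0.5427922  0.1964395 ] [-1.79900011e+02 -1.28916115e-02  1.54917522e+02] 1.0011215070043924
top 43.60759385515945 [ 0.332 -0.017  1.302]
side 51.783217457086934 [ 0.414 -1.071  0.662]
full_roll_center top [ 0.438 -0.388  0.034] 0.8 [480. 240.]
full_roll_center side [ 0.447 -0.416  0.034] 0.7 [302. 309.]
started_roll_center top [ 0.445 -0.214  0.04 ] 0.64 [411. 235.]
started_roll_center side [ 0.443 -0.234  0.024] 0.66 [296. 261.]
started_roll_center side [ 0.442 -0.414  0.032] 0.18 [300. 309.]
large_pot_center top [0.448 0.394 0.065] 0.61 [168. 228.]
large_pot_center side [0.446 0.383 0.042] 0.54 [287. 158.]
large_pot_center side [ 0.443 -0.414  0.034] 0.53 [301. 308.]
large_pot_center side [ 0.613 -0.274  0.003] 0.31 [365. 273.]
small_pot_center top [ 0.447 -0.001  0.046] 0.85 [327. 233.]
small_pot_center top [0.447 0.394 0.068] 0.7 [168. 228.]
small_pot_center side [ 0.455 -0.024  0.039] 0.68 [296. 213.]
knife_mid top [0.409 0.198 0.01 ] 0.91 [250. 247.]
knife_mid side [0.435 0.185 0.011] 0.84 [287. 189.]
tape_holder top [ 0.645 -0.008  0.018] 0.88 [331. 158.]
tape_holder side [ 0.645 -0.03   0.008] 0.75 [359. 219.]
tape_holder side [ 0.613 -0.276  0.001] 0.73 [365. 274.]
tool_tray top [ 0.616 -0.272  0.003] 0.96 [431. 172.]
tool_tray side [ 0.613 -0.276  0.002] 0.9 [365. 273.]
pot_carton top [0.624 0.271 0.008] 0.73 [226. 165.]
pot_carton side [0.622 0.278 0.007] 0.78 [337. 176.]
0.9
```

View pics/top0.png

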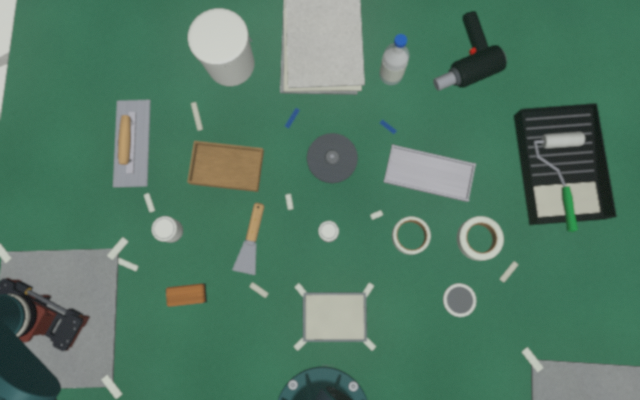

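View pics/side0.png

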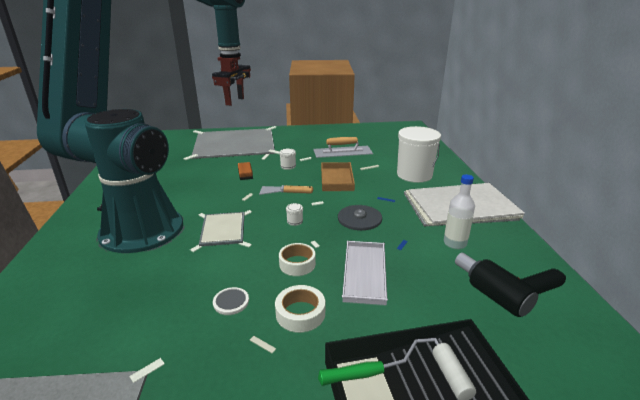

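The top view shows the full roll (481,238), started roll (411,235), large pot (167,229), small pot (328,231), knife (250,240) with its blade towards −x, holder (332,158), tray (430,172) and carton (226,165). This agrees with the networks, apart from a few low-p side reports. Next I fit the exact poses from the depth.

```bash
python3 - <<'E'
from h import *
p=optics.grab_frame("top"); w=world(p)
def seg(c,r,z0,z1):
    d=np.hypot(w[...,0]-c[0],w[...,1]-c[1]); return w[(d<r)&(w[...,2]>z0)&(w[...,2]<z1)]
t=w[200:220,280:310,2]; print("bench z",np.nanmedian(t),np.nanstd(t))
for n,c,r,z0,z1 in[("full",(.44,-.388),.08,.026,.05),("started",(.445,-.214),.075,.026,.05),("large",(.448,.39),.05,.052,.075),("small",(.447,0),.045,.04,.06),("holder",(.645,-.008),.09,.007,.05),("hub",(.645,-.008),.05,.018,.05)]:
    q=seg(c,r,z0,z1); (cx,cy),R=cv2.minEnclosingCircle(np.float32(q[:,:2]*1000)); m=q.mean(0)
    print(n,len(q),"enc",round(cx),round(cy),"D",round(2*R),"mean",m.round(4),"z med",np.median(q[:,2]).round(4))
for n,c,r,z0,z1 in[("tray",(.616,-.272),.14,.010,.04),("carton",(.624,.271),.12,.018,.05),("knifehandle",(.41,.19),.13,.012,.04)]:
    q=seg(c,r,z0,z1); b=cv2.minAreaRect(np.float32(q[:,:2]*1000)); print(n,len(q),b,"mean",q.mean(0).round(4)); print(cv2.boxPoints(b).round())
hsv=cv2.cvtColor(p["image"],cv2.COLOR_RGB2HSV)
d=np.hypot(w[...,0]-.41,w[...,1]-.19); g=(hsv[...,0]>60)&(hsv[...,0]<95)&(hsv[...,1]>90)
m=((d<.13)&~g).astype(np.uint8); n,l,st,ce=cv2.connectedComponentsWithStats(m); i=1+st[1:,4].argmax(); q=w[l==i]; q=q[~np.isnan(q[:,0])]
b=cv2.minAreaRect(np.float32(q[:,:2]*1000)); print("knife all",b,q.mean(0)); print(cv2.boxPoints(b).round())
cv2.imwrite("pics/m.png",(l==i).astype(np.uint8)*255)
E
```

```text
bench z 3.6608150749306016e-05 0.002797843892239256
full 849 enc 443 -390 D 111 mean [ 0.4422 -0.3888  0.035 ] z med 0.0352
started 420 enc 446 -214 D 94 mean [ 0.4454 -0.2137  0.0354] z med 0.0357
large 497 enc 446 406 D 63 mean [0.4466 0.4045 0.0631] z med 0.0632
small 304 enc 451 -3 D 50 mean [ 0.451  -0.0031  0.0508] z med 0.0508
holder 1909 enc 654 -12 D 148 mean [ 0.6484 -0.008   0.0131] z med 0.0121
hub 176 enc 651 -4 D 95 mean [ 0.6492 -0.0087  0.024 ] z med 0.0244
tray 496 ((572.7156372070312, -256.4678955078125), (226.21861267089844, 186.62478637695312), 77.51004791259766) mean [ 0.6057 -0.2639  0.0178]
[[ 457. -347.]
 [ 639. -387.]
 [ 688. -166.]
 [ 506. -126.]]
carton 515 ((619.9482421875, 271.0037841796875), (185.25180053710938, 113.8240966796875), 84.81242370605469) mean [0.6199 0.273  0.0265]
[[555. 184.]
 [668. 174.]
 [685. 358.]
 [572. 368.]]
knifehandle 434 ((443.5270080566406, 193.0775604248047), (36.556907653808594, 161.5304718017578), 75.5118408203125) mean [0.4647 0.1892 0.0189]
[[361. 196.]
 [517. 155.]
 [526. 191.]
 [370. 231.]]
knife all ((432.8773193359375, 189.92420959472656), (64.06607055664062, 192.38552856445312), 75.06092834472656) [0.41996277 0.19780053 0.0094795 ]
[[332. 184.]
 [518. 134.]
 [534. 196.]
 [348. 246.]]
```

{"name": "step_arm", "arguments": {
  "steps": [
    [[0,0,0],[0,0,6.5],1],
    [[0,0,0],[0,0,6.5],1],
    [[0,0,0],[0,0,6.5],1],
    [[0,0,0],[0,0,6.5],1],
    [[0,0,0],[0,0,6.5],1],
    [[0,0,0],[0,0,6.5],1],
    [[0,0,0],[0,0,6.5],1],
    [[0,0,0],[0,0,6.5],1],
    [[0,0,0],[0,0,6.5],1],
    [[0,0,0],[0,0,6.42],1],
    [[-0.0172,0.0241,0],[0,0,0],1],
    [[-0.0172,0.0241,0],[0,0,0],1],
    [[-0.0172,0.0241,0],[0,0,0],1],
    [[-0.0172,0.0241,0],[0,0,0],1],
    [[-0.0172,0.0241,0],[0,0,0],1],
    [[-0.0172,0.0241,0],[0,0,0],1],
    [[-0.0172,0.0241,0],[0,0,0],1],
    [[-0.0172,0.0241,0],[0,0,0],1],
    [[0,0,0],[0,0,0],1],
    [[0,0,0],[0,0,0],1]
  ],
  "squeeze": 25
}}

```text
time: 2.62
ee_pos: [0.4483, 0.4049, 0.1972]
ee_rot: [-180.0, -0.0, 89.8]
contact_force: [-1.0, -0.4, -0.6]
finger_gap: 1.003
```

```bash
python3 - <<'E'
from h import *
s=manip.observe(); print(s["time"],s["ee_pos"],s["ee_rot"],s["finger_gap"])
p=optics.grab_frame("wrist"); save(p,"w1"); w=world(p)
d=np.hypot(w[...,0]-.4465,w[...,1]-.405)
q=w[(d<.05)&(w[...,2]>.055)&(w[...,2]<.07)]; print(len(q),q.mean(0) if len(q) else"",cv2.minEnclosingCircle(np.float32(q[:,:2]*1000)) if len(q) else "")
p=optics.grab_frame("top"); w=world(p); X,Y,Z=w[...,0],w[...,1],w[...,2]
for n,c,h,z0,z1 in[("tray",(.616,-.272),(.085,.14),.009,.03),("carton",(.622,.272),(.08,.11),.018,.04)]:
    m=(abs(X-c[0])<h[0])&(abs(Y-c[1])<h[1])&(Z>z0)&(Z<z1)
    k,l,st,ce=cv2.connectedComponentsWithStats(m.astype(np.uint8)); i=1+st[1:,4].argmax(); q=w[l==i]
    b=cv2.minAreaRect(np.float32(q[:,:2]*1000)); print(n,st[1:,4],b,cv2.boxPoints(b).round().tolist(),q.mean(0).round(4))
m=(abs(X-.43)<.12)&(abs(Y-.19)<.06)&(Z>.012)&(Z<.04)
q=w[m]; q=q[:,:2]; 
for _ in range(3):
    mu=q.mean(0); u=np.linalg.svd(q-mu,full_matrices=False)[2][0]; e=(q-mu)@[-u[1],u[0]]; q=q[abs(e)<.02]
print("handle",mu,np.degrees(np.arctan2(u[1],u[0])),np.percentile((q-mu)@u,[1,99]))
E
```

```text
2.6167 [0.44830446 0.40492636 0.19716099] [-1.79995329e+02 -2.13913912e-03  8.98373482e+01] 1.0031452613124805
2124 [0.44694188 0.40502167 0.06188203] ((446.98358154296875, 403.94989013671875), 31.291717529296875)
tray [466   1   1   1   1   1   1   1   2   1   1   1   1   1   1   1   1   1
   1   1   1] ((613.3182373046875, -265.04144287109375), (225.64306640625, 103.29792022705078), 77.8740005493164) [[539.0, -364.0], [640.0, -386.0], [688.0, -166.0], [587.0, -144.0]] [ 0.6129 -0.2695  0.0167]
carton [523] ((619.9138793945312, 270.9669189453125), (184.54246520996094, 113.91690826416016), 84.90763092041016) [[555.0, 184.0], [668.0, 174.0], [685.0, 358.0], [571.0, 368.0]] [0.6207 0.2728 0.0267]
handle [0.46566034 0.18908184] 169.0646318152364 [-0.0561847  0.0675248]
```

View pics/w1.png

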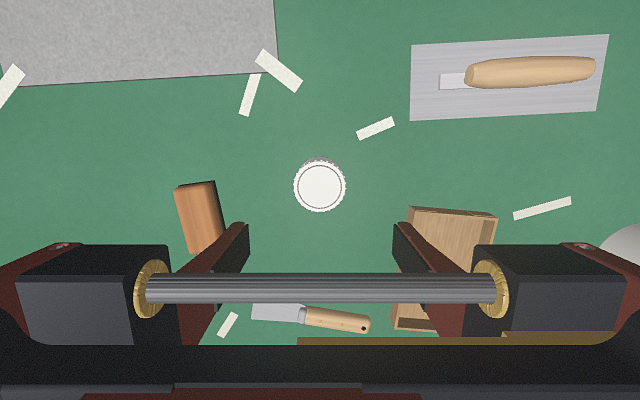

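The wrist view shows the large pot at (320,187) between the fingers, and depth puts its axis at (0.447, 0.405). Nothing is in the way of the descent.

{"name": "step_arm", "arguments": {
  "steps": [
    [[0,-0.0012,0.0236],[0,0,0],1],
    [[0,0,0.0236],[0,0,0],1],
    [[0,0,0.0236],[0,0,0],1],
    [[0,0,0.0236],[0,0,0],1],
    [[0,0,0.0236],[0,0,0],1],
    [[0,0,0.0236],[0,0,0],1],
    [[0,0,0.0236],[0,0,0],1],
    [[0,0,0],[0,0,0],0.5],
    [[0,0,0],[0,0,0],0.5],
    [[0,0,0],[0,0,0],0.5],
    [[0,0,0],[0,0,0],0.5],
    [[0,0,0],[0,0,0],0.5],
    [[0,0,0],[0,0,0],0.5],
    [[0,0,0],[0,0,0],0.5],
    [[0,0,0],[0,0,0],0.5]
  ]
}}

```text
time: 3.97
ee_pos: [0.4467, 0.4068, 0.0337]
ee_rot: [179.9, -0.1, 90.0]
contact_force: [-2.1, 0.4, 7.2]
finger_gap: 0.667
```

{"name": "step_arm", "arguments": {
  "steps": [
    [[0,0,-0.015],[0,0,0],0.5],
    [[0,0,-0.025],[0,0,0],0.5],
    [[0,0,-0.03],[0,0,0],0.5],
    [[-0.006,0.011,0],[0,0,0],0.5],
    [[-0.0116,0.0222,0],[0,0,0],0.5],
    [[-0.0116,0.0222,0],[0,0,0],0.5],
    [[-0.0116,0.0222,0],[0,0,0],0.5],
    [[-0.0116,0.0222,0],[0,0,0],0.5],
    [[-0.0116,0.0222,0],[0,0,0],0.5],
    [[-0.0116,0.0222,0],[0,0,0],0.5],
    [[-0.0116,0.0222,0],[0,0,0],0.5],
    [[-0.006,0.011,0],[0,0,0],0.5],
    [[0,0,0],[0,0,0],0.5],
    [[0,0,0],[0,0,0],0.5],
    [[0,0,0],[0,0,0],0.5]
  ]
}}

```text
time: 5.22
ee_pos: [0.6217, 0.3128, 0.1014]
ee_rot: [-179.9, 0.0, 90.0]
contact_force: [0.1, 0.9, -3.2]
finger_gap: 0.67
```

```bash
python3 - <<'E'
from h import *
p=optics.grab_frame("wrist"); save(p,"w2"); w=world(p)
X,Y,Z=w[...,0],w[...,1],w[...,2]
m=(abs(X-.62)<.09)&(abs(Y-.272)<.11)&(Z>.02)&(Z<.032); q=w[m]
print(len(q),cv2.boxPoints(cv2.minAreaRect(np.float32(q[:,:2]*1000))).round().tolist())
E
```

```text
2366 [[555.0, 182.0], [667.0, 172.0], [684.0, 355.0], [572.0, 365.0]]
```

View pics/w2.png

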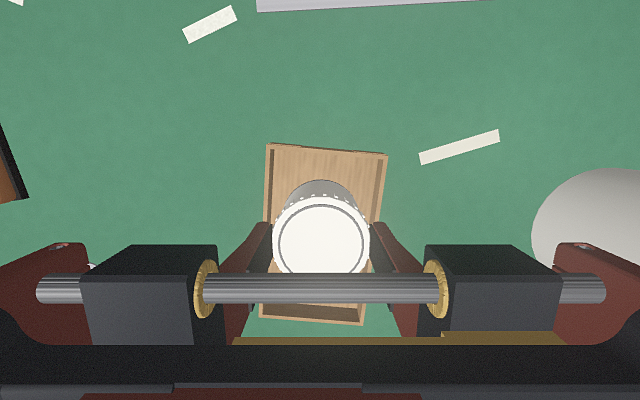

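The pot hangs upright over the carton (image 320,235), about 44 mm along from the carton's centre and inside its walls. I lower it and release.

{"name": "step_arm", "arguments": {
  "steps": [
    [[0,0,0.02],[0,0,0],0.5],
    [[0,0,0.02],[0,0,0],0.5],
    [[0,0,0.014],[0,0,0],0.5],
    [[0,0,0.006],[0,0,0],0.5],
    [[0,0,0.003],[0,0,0],0.5],
    [[0,0,0],[0,0,0],0.5],
    [[0,0,0],[0,0,0],0.5],
    [[0,0,0],[0,0,0],0.9],
    [[0,0,0],[0,0,0],0.9],
    [[0,0,0],[0,0,0],0.9],
    [[0,0,0],[0,0,0],0.9],
    [[0,0,-0.02],[0,0,0],0.9],
    [[0,0,-0.03],[0,0,0],0.9],
    [[0,0,-0.035],[0,0,0],0.9],
    [[0,0,-0.035],[0,0,0],0.9],
    [[0,0,0],[0,0,0],0.9]
  ]
}}

```text
time: 6.6
ee_pos: [0.6282, 0.3144, 0.1677]
ee_rot: [179.3, -0.3, 90.0]
contact_force: [1.7, 0.1, 0.1]
finger_gap: 0.899
```

{"name": "step_arm", "arguments": {
  "steps": [
    [[-0.0155,-0.0239,0],[0,0,0],0.9],
    [[-0.0155,-0.0239,0],[0,0,0],0.9],
    [[-0.0155,-0.0239,0],[0,0,0],0.9],
    [[-0.0155,-0.0239,0],[0,0,0],0.9],
    [[-0.0155,-0.0239,0],[0,0,0],0.9],
    [[-0.0155,-0.0239,0],[0,0,0],0.9],
    [[-0.0155,-0.0239,0],[0,0,0],0.9],
    [[-0.0155,-0.0239,0],[0,0,0],0.9],
    [[0,0,0],[0,0,-6.8],0.9],
    [[0,0,0],[0,0,-6.8],0.9],
    [[0,0,0],[0,0,-6.8],0.9],
    [[0,0,0],[0,0,-6.8],0.9],
    [[0,0,0],[0,0,-6.8],0.9],
    [[0,0,0],[0,0,-6.8],0.9],
    [[0,0,0],[0,0,-6.8],0.8],
    [[0,0,0],[0,0,-6.8],0.8],
    [[0,0,0],[0,0,-6.8],0.8],
    [[0,0,0],[0,0,-6.8],0.8],
    [[0,0,0],[0,0,-7],0.8],
    [[0,0,0],[0,0,0],0.8]
  ]
}}

```text
time: 8.27
ee_pos: [0.4324, 0.1886, 0.1593]
ee_rot: [180.0, 0.0, 165.2]
contact_force: [0.7, 0.1, 0.1]
finger_gap: 0.8
```

```bash
python3 - <<'E'
from h import *
s=manip.observe(); print(s["time"],s["ee_pos"],s["ee_rot"],s["finger_gap"])
p=optics.grab_frame("wrist"); save(p,"w3"); w=world(p)
X,Y,Z=w[...,0],w[...,1],w[...,2]
m=((np.hypot(X-.43,Y-.19)<.13)&(Z>.015)&(Z<.025)).astype(np.uint8)
k,l,st,ce=cv2.connectedComponentsWithStats(m); i=1+st[1:,4].argmax(); q=w[l==i][:,:2]
b=cv2.minAreaRect(np.float32(q*1000)); print(st[i],b,cv2.boxPoints(b).round().tolist())
hsv=cv2.cvtColor(p["image"],cv2.COLOR_RGB2HSV); g=(hsv[...,0]>60)&(hsv[...,0]<95)&(hsv[...,1]>70)
m=((np.hypot(X-.43,Y-.19)<.12)&~g&(Z<.03)).astype(np.uint8)
k,l,st,ce=cv2.connectedComponentsWithStats(m); i=1+st[1:,4].argmax(); q=w[l==i][:,:2]
b=cv2.minAreaRect(np.float32(q*1000)); print("all",st[i],b,cv2.boxPoints(b).round().tolist())
p=optics.grab_frame("top"); w=world(p); q=w[(np.hypot(w[...,0]-.622,w[...,1]-.313)<.05)&(w[...,2]>.05)]; print("pot",np.median(q,0),q[:,2].std())
E
```

```text
8.2667 [0.43240696 0.18856214 0.15931708] [1.79980798e+02 4.41495576e-02 1.65237614e+02] 0.7998664362442999
[ 315  168   24   87 1606] ((467.8475646972656, 186.482421875), (23.780292510986328, 108.5385513305664), 79.00394439697266) [[412.0, 185.0], [519.0, 164.0], [523.0, 188.0], [417.0, 209.0]]
all [ 294  103   53  152 4432] ((436.7730712890625, 192.66726684570312), (61.001102447509766, 190.3902587890625), 78.97005462646484) [[338.0, 181.0], [524.0, 145.0], [536.0, 204.0], [349.0, 241.0]]
pot [0.6225977  0.31067687 0.06718061] 0.0035258215828638637
```

View pics/w3.png

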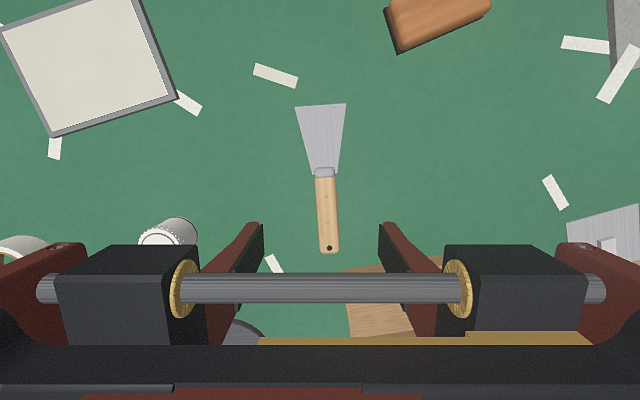

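Knife: axis at 169°, with the handle from (324,172) to (329,252) in the picture. The mid point is at (0.436, 0.193), and two estimates agree on it. The large pot stands at z top ≈ 0.066, as it should.

{"name": "step_arm", "arguments": {
  "steps": [
    [[0,0,0],[0,0,-3.8],0.8],
    [[-0.0027,0.005,0.024],[0,0,0],0.8],
    [[0,0,0.03],[0,0,0],0.8],
    [[0,0,0.03],[0,0,0],0.8],
    [[0,0,0.03],[0,0,0],0.8],
    [[0,0,0.025],[0,0,0],0.8],
    [[0,0,0.01],[0,0,0],0.8],
    [[0,0,0.005],[0,0,0],0.8],
    [[0,0,0],[0,0,0],0.1],
    [[0,0,0],[0,0,0],0.1],
    [[0,0,0],[0,0,0],0.1],
    [[0,0,0],[0,0,0],0.1],
    [[0,0,0],[0,0,0],0.1],
    [[0,0,0],[0,0,0],0.1],
    [[0,0,0],[0,0,0],0.1],
    [[0,0,0],[0,0,0],0.1],
    [[0,0,0],[0,0,0],0.1],
    [[0,0,0],[0,0,0],0.1]
  ],
  "squeeze": 40
}}

```text
time: 9.87
ee_pos: [0.4357, 0.1929, 0.0051]
ee_rot: [-180.0, 0.0, 168.8]
contact_force: [-0.4, 0.3, 0.2]
finger_gap: 0.107
```

The gap of 0.107 is too small for a 26 mm handle, so I check the picture.

```bash
python3 - <<'E'
from h import *
p=optics.grab_frame("wrist"); save(p,"w4")
s=optics.grab_frame("side"); c=s["image"][120:240,220:400]; cv2.imwrite("pics/s4.png",cv2.resize(c,None,fx=3,fy=3)[...,::-1])
a=cv2.imread("pics/w4.png"); b=cv2.imread("pics/s4.png"); b=cv2.resize(b,(640,427)); cv2.imwrite("pics/v4.png",cv2.resize(np.vstack([a[:,100:],cv2.resize(b,(540,360))[:200]]),None,fx=.98,fy=.98))
print(manip.observe()["finger_gap"])
E
```

```text
0.10199721299945129
```

View pics/v4.png

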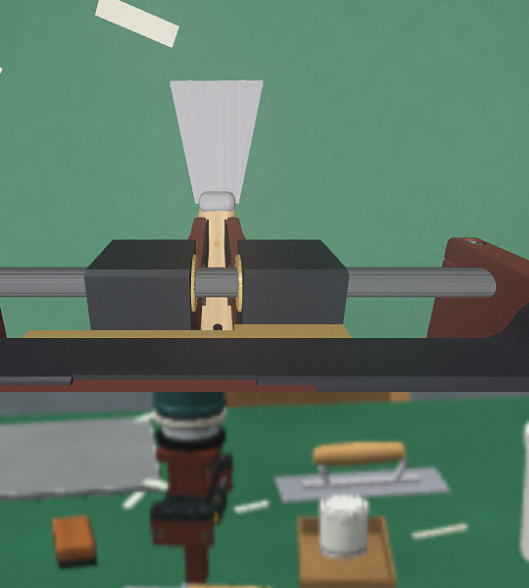

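The fingers do sit either side of the handle, around (217,230) in the picture. I command fully shut to see whether the gap stalls.

{"name": "step_arm", "arguments": {
  "steps": [
    [[0,0,0],[0,0,0],0],
    [[0,0,0],[0,0,0],0],
    [[0,0,0],[0,0,0],0],
    [[0,0,0],[0,0,0],0]
  ],
  "squeeze": 40
}}

```text
time: 10.3
ee_pos: [0.4357, 0.1929, 0.005]
ee_rot: [-180.0, -0.0, 168.8]
contact_force: [-0.6, 0.4, 0.2]
finger_gap: 0.006
```

```bash
python3 - <<'E'
from h import *
p=optics.grab_frame("wrist"); save(p,"w5"); w=world(p)
for r,c in[(90,317),(150,317),(200,317),(225,317),(240,317),(250,300),(250,340),(320,317)]: print(r,c,w[r,c].round(3),p["image"][r,c])
print(manip.observe()["finger_gap"],manip.observe()["ee_pos"])
E
```

```text
90 317 [nan nan nan] [195 195 199]
150 317 [0.385 0.2   0.006] [194 194 197]
200 317 [0.415 0.194 0.017] [186 186 189]
225 317 [0.424 0.193 0.037] [106  67  62]
240 317 [0.424 0.193 0.059] [90 63 58]
250 300 [0.403 0.193 0.118] [55 58 59]
250 340 [0.405 0.204 0.118] [51 56 56]
320 317 [0.5   0.177 0.019] [232 203 159]
0.0030152100618834887 [0.43572026 0.19292527 0.00503531]
```

View pics/w5.png

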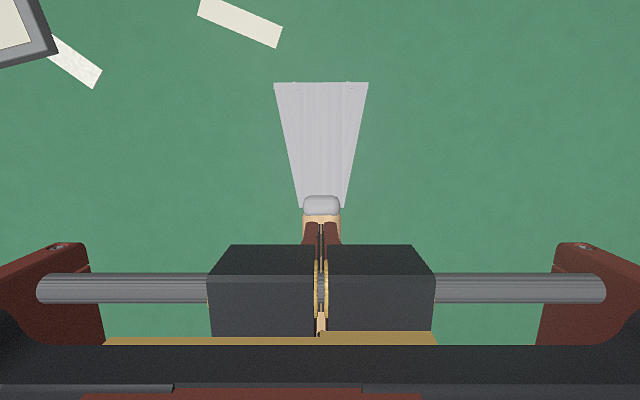

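```bash
python3 - <<'E'
from h import *
s=optics.grab_frame("side"); w=world(s); u,v=pix(s,[.436,.193,.005]); print(u,v,s["shot"] if "shot" in s else "")
for z in(0,.005,.02,.04,.06): print(z,pix(s,[.436,.193,z]))
u,v=int(u),int(v)
for r in range(v-30,v+8,3): print(r,w[r,u].round(3),s["image"][r,u])
c=s["image"][130:210,235:355]; cv2.imwrite("pics/s5.png",cv2.resize(c,None,fx=6,fy=6,interpolation=cv2.INTER_CUBIC)[...,::-1])
E
```

```text
287.0 190.0 12
0 [287. 191.]
0.005 [287. 190.]
0.02 [287. 186.]
0.04 [286. 180.]
0.06 [286. 175.]
160 [0.439 0.108 0.152] [34 39 41]
163 [0.438 0.103 0.144] [29 32 31]
166 [0.438 0.111 0.13 ] [65 36 30]
169 [0.438 0.109 0.121] [64 36 30]
172 [0.439 0.18  0.078] [60 35 29]
175 [0.438 0.185 0.064] [59 35 27]
178 [0.438 0.18  0.055] [60 35 29]
181 [0.437 0.182 0.043] [62 36 30]
184 [0.437 0.179 0.034] [55 61 44]
187 [0.437 0.181 0.021] [209 164 107]
190 [0.436 0.181 0.01 ] [147 114  73]
193 [ 0.436  0.181 -0.002] [ 54 105  74]
196 [0.435 0.154 0.001] [ 51 111  80]
```

View pics/s5.png

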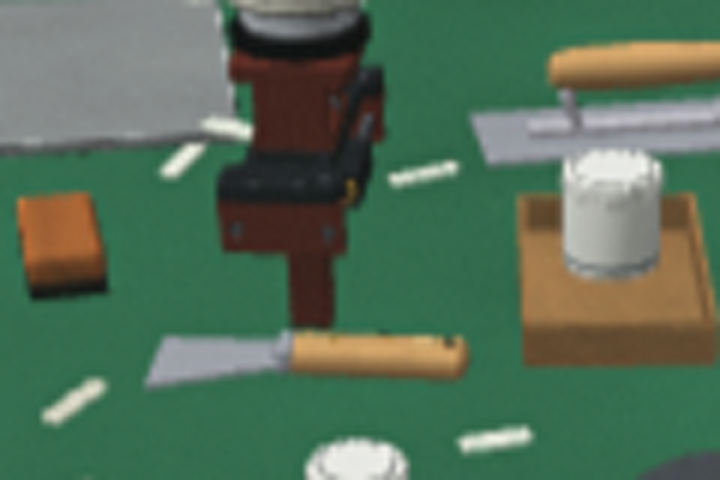

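The side view, crop (310,325), shows the fingertips ending just above the handle. The real tips are therefore higher than the reported TCP. I measure that offset.

```bash
python3 - <<'E'
from h import *
s=optics.grab_frame("side"); w=world(s)
for r in range(178,190): print(r,w[r,287].round(3),s["image"][r,287],w[r,284].round(3),s["image"][r,284])
# ray at tip rows intersected with plane y=.183 (near finger face)
f=K(s)
for r in(182,183,184,185):
    d=s["R"].T@np.array([(287-s["cx"])/f,(r-s["cy"])/f,1]); c=-s["R"].T@s["t"]; k=(.183-c[1])/d[1]; print("ray",r,(c+k*d).round(4))
p=optics.grab_frame("wrist"); w=world(p)
for r in range(206,232,2): print(r,w[r,312].round(3),p["image"][r,312],w[r,330].round(3),p["image"][r,330])
print(manip.observe()["ee_pos"],manip.observe()["joint_pos"])
E
```

```text
178 [0.438 0.186 0.053] [60 37 30] [0.428 0.182 0.055] [59 35 29]
179 [0.438 0.181 0.051] [59 35 29] [0.428 0.189 0.048] [60 36 28]
180 [0.438 0.186 0.045] [60 35 29] [0.428 0.186 0.046] [61 36 30]
181 [0.437 0.18  0.044] [62 35 30] [0.427 0.188 0.041] [63 37 31]
182 [0.437 0.181 0.04 ] [62 36 29] [0.427 0.183 0.04 ] [62 38 31]
183 [0.437 0.183 0.035] [60 36 30] [0.427 0.19  0.032] [61 39 32]
184 [0.437 0.184 0.031] [55 61 45] [ 0.428  0.249 -0.001] [54 62 45]
185 [0.437 0.197 0.02 ] [123 127  85] [0.427 0.205 0.017] [127 123  92]
186 [0.437 0.193 0.019] [193 158 103] [0.427 0.194 0.019] [197 160 112]
187 [0.437 0.186 0.018] [207 164 106] [0.426 0.19  0.017] [210 167 111]
188 [0.436 0.182 0.017] [203 160 103] [0.426 0.187 0.015] [203 160 105]
189 [0.436 0.179 0.014] [178 138  89] [0.426 0.181 0.014] [176 137  89]
ray 182 [0.4373 0.183  0.039 ]
ray 183 [0.4372 0.183  0.0353]
ray 184 [0.437  0.183  0.0315]
ray 185 [0.4369 0.183  0.0277]
206 [0.417 0.191 0.019] [192 191 193] [0.42  0.202 0.018] [193 193 196]
208 [0.419 0.19  0.017] [193 190 193] [0.422 0.202 0.017] [189 189 191]
210 [0.
[... 212 characters left out ...]
 [0.424 0.189 0.017] [228 197 155] [0.427 0.201 0.017] [237 206 163]
218 [0.426 0.189 0.017] [225 195 157] [0.428 0.2   0.018] [232 203 166]
220 [0.426 0.189 0.02 ] [231 203 165] [0.429 0.2   0.019] [237 210 170]
222 [0.424 0.19  0.03 ] [95 61 57] [0.427 0.2   0.03 ] [96 60 55]
224 [0.424 0.19  0.033] [107  71  63] [0.426 0.2   0.035] [108  73  68]
226 [0.424 0.19  0.038] [107  72  65] [0.426 0.2   0.038] [108  72  66]
228 [0.424 0.19  0.041] [108  74  65] [0.426 0.2   0.041] [109  74  67]
230 [0.424 0.19  0.044] [108  71  67] [0.426 0.2   0.045] [106  73  62]
[0.4357173  0.19294039 0.00502838] [ 1.55740459e+01  2.65347961e+01  1.12639069e+02 -5.70011188e-03
  4.08337565e+01 -6.32201473e+01]
```

Both cameras agree that the fingertips are at z ≈ 0.0295 while the state says 0.005. The reported TCP lies about 24.5 mm beyond the real tips along the tool, with x and y matching. I correct for this: real tip z = reported z + 0.0245.

{"name": "step_arm", "arguments": {
  "steps": [
    [[0,0,0],[0,0,0],0.7],
    [[0,0,0],[0,0,0],0.7],
    [[0,0,0],[0,0,0],0.7],
    [[0,0,0],[0,0,0],0.7],
    [[0,0,0],[0,0,0],0.7],
    [[0,0,0],[0,0,0],0.7],
    [[0,0,0.007],[0,0,0],0.7],
    [[0,0,0.007],[0,0,0],0.7],
    [[0,0,0.007],[0,0,0],0.7],
    [[0,0,0],[0,0,0],0.7],
    [[0,0,0],[0,0,0],0],
    [[0,0,0],[0,0,0],0],
    [[0,0,0],[0,0,0],0],
    [[0,0,0],[0,0,0],0],
    [[0,0,0],[0,0,0],0],
    [[0,0,0],[0,0,0],0],
    [[0,0,0],[0,0,0],0],
    [[0,0,0],[0,0,0],0]
  ],
  "squeeze": 40
}}

```text
time: 12.0
ee_pos: [0.4359, 0.193, -0.0158]
ee_rot: [180.0, 0.0, 168.8]
contact_force: [-0.1, 0.3, 2.5]
finger_gap: 0.293
```

{"name": "step_arm", "arguments": {
  "steps": [
    [[0,0,-0.015],[0,0,0],0],
    [[0,0,-0.025],[0,0,0],0],
    [[0,0,-0.03],[0,0,0],0],
    [[0,0,-0.03],[0,0,0],0],
    [[0,0,0],[0,0,7],0],
    [[0,0,0],[0,0,7],0],
    [[0,0,0],[0,0,7],0],
    [[0,0,0],[0,0,7],0],
    [[0,0,0],[0,0,7],0],
    [[0,0,0],[0,0,7],0],
    [[0,0,0],[0,0,7],0],
    [[0,0,0],[0,0,7],0],
    [[0,0,0],[0,0,7],0],
    [[0,0,0],[0,0,7],0],
    [[0,0,0],[0,0,7],0],
    [[0,0,0],[0,0,7],0],
    [[0,0,0],[0,0,7],0],
    [[0,0,0],[0,0,0],0]
  ]
}}

```text
time: 13.5
ee_pos: [0.4354, 0.1929, 0.0839]
ee_rot: [-180.0, 0.0, 77.5]
contact_force: [-0.2, -0.2, 0.0]
finger_gap: 0.294
```

{"name": "step_arm", "arguments": {
  "steps": [
    [[-0.012,0.008,0],[0,0,0],0],
    [[-0.0243,0.016,0],[0,0,0],0],
    [[-0.0243,0.016,0],[0,0,0],0],
    [[-0.0243,0.016,0],[0,0,0],0],
    [[-0.0243,0.016,0],[0,0,0],0],
    [[-0.0243,0.016,0],[0,0,0],0],
    [[-0.0243,0.016,0],[0,0,0],0],
    [[-0.0243,0.016,0],[0,0,0],0],
    [[-0.0243,0.016,0],[0,0,0],0],
    [[-0.0243,0.016,0],[0,0,0],0],
    [[-0.0243,0.016,0],[0,0,0],0],
    [[-0.0243,0.016,0],[0,0,0],0],
    [[-0.0243,0.016,0],[0,0,0],0],
    [[-0.0243,0.016,0],[0,0,0],0],
    [[-0.0243,0.016,0],[0,0,0],0],
    [[-0.0243,0.016,0],[0,0,0],0],
    [[-0.0243,0.016,0],[0,0,0],0],
    [[-0.012,0.008,0],[0,0,0],0],
    [[0,0,0],[0,0,0],0],
    [[0,0,0],[0,0,0],0]
  ]
}}

```text
time: 15.17
ee_pos: [0.6137, -0.2677, 0.0835]
ee_rot: [-179.9, -0.0, 77.8]
contact_force: [0.5, 1.2, -1.1]
finger_gap: 0.292
```

```bash
python3 - <<'E'
from h import *
s=manip.observe(); print(s["time"],s["ee_pos"],s["ee_rot"],s["finger_gap"])
p=optics.grab_frame("wrist"); save(p,"w6"); w=world(p)
X,Y,Z=w[...,0],w[...,1],w[...,2]
m=(abs(X-.613)<.09)&(abs(Y+.268)<.14)&(Z>.01)&(Z<.025); q=w[m]
print(len(q),cv2.boxPoints(cv2.minAreaRect(np.float32(q[:,:2]*1000))).round().tolist())
m=(abs(X-.613)<.09)&(abs(Y+.268)<.14)&(Z>.07)&(Z<.125); q=w[m]; b=cv2.minAreaRect(np.float32(q[:,:2]*1000))
print("knife",len(q),b,cv2.boxPoints(b).round().tolist())
E
```

```text
15.1667 [ 0.61372538 -0.26773473  0.08350624] [-1.79921014e+02 -4.76310832e-02  7.78303097e+01] 0.2921569561794118
2302 [[539.0, -365.0], [640.0, -387.0], [687.0, -169.0], [587.0, -147.0]]
knife 15240 ((619.8276977539062, -254.84194946289062), (162.24407958984375, 59.55295944213867), 80.02887725830078) [[576.0, -330.0], [635.0, -340.0], [663.0, -180.0], [605.0, -170.0]]
```

View pics/w6.png

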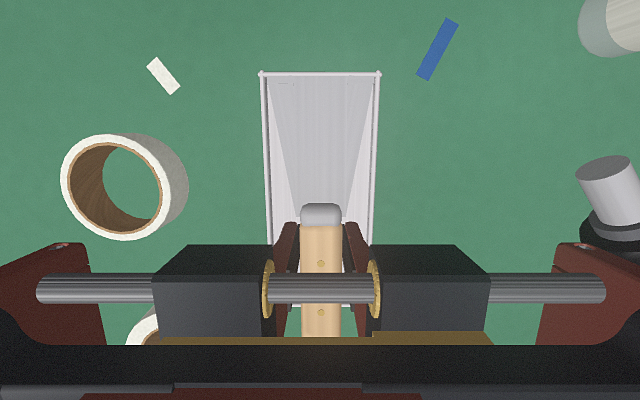

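The picture shows the knife in line with the tray (blade tip ≈ (320,85), tray ends from (262,73) to (380,73)). The tray's centre is (0.613, −0.267), and the knife's mid is within 3 mm of it. I lower it and let go.

{"name": "step_arm", "arguments": {
  "steps": [
    [[0,0,0.025],[0,0,0],0],
    [[0,0,0.025],[0,0,0],0],
    [[0,0,0.022],[0,0,0],0],
    [[0,0,0.014],[0,0,0],0],
    [[0,0,0.006],[0,0,0],0],
    [[0,0,0.004],[0,0,0],0],
    [[0,0,0],[0,0,0],0],
    [[0,0,0],[0,0,0],0],
    [[0,0,0],[0,0,0],0.5],
    [[0,0,0],[0,0,0],0.5],
    [[0,0,0],[0,0,0],0.5],
    [[0,0,0],[0,0,0],0.5],
    [[0,0,-0.02],[0,0,0],0.5],
    [[0,0,-0.03],[0,0,0],0.5],
    [[0,0,-0.04],[0,0,0],0.5],
    [[0,0,-0.04],[0,0,0],0.5],
    [[0,0,0],[0,0,0],0.5]
  ]
}}

```text
time: 16.63
ee_pos: [0.6195, -0.2709, 0.127]
ee_rot: [179.2, 0.2, 77.8]
contact_force: [1.5, -0.8, 0.6]
finger_gap: 0.507
```

{"name": "step_arm", "arguments": {
  "steps": [
    [[0,0,0],[0,0,-6.1],0.5],
    [[0,0,0],[0,0,-6.1],0.5],
    [[-0.0135,-0.0241,0],[0,0,0],0.5],
    [[-0.0135,-0.0241,0],[0,0,0],0.5],
    [[-0.0135,-0.0241,0],[0,0,0],0.5],
    [[-0.0135,-0.0241,0],[0,0,0],0.5],
    [[-0.0135,-0.0241,0],[0,0,0],0.5],
    [[-0.0135,-0.0241,0],[0,0,0],0.5],
    [[-0.0135,-0.0241,0],[0,0,0],0.5],
    [[-0.0135,-0.0241,0],[0,0,0],0.5],
    [[-0.0135,-0.0241,0],[0,0,0],0.5],
    [[0,0,0],[0,0,0],0.5],
    [[0,0,0],[0,0,0],0.5]
  ]
}}

```text
time: 17.72
ee_pos: [0.3966, -0.3902, 0.1183]
ee_rot: [180.0, 0.0, 89.8]
contact_force: [0.7, 0.1, 0.2]
finger_gap: 0.497
```

```bash
python3 - <<'E'
from h import *
s=manip.observe(); print(s["time"],s["ee_pos"],s["ee_rot"],s["finger_gap"])
p=optics.grab_frame("wrist"); save(p,"w7"); w=world(p)
X,Y,Z=w[...,0],w[...,1],w[...,2]
m=(np.hypot(X-.443,Y+.389)<.075)&(Z>.031)&(Z<.042); q=w[m]
print(len(q),cv2.minEnclosingCircle(np.float32(q[:,:2]*1000)))
A=np.c_[2*q[:,:2],np.ones(len(q))]
p=optics.grab_frame("top"); w=world(p); X,Y,Z=w[...,0],w[...,1],w[...,2]
m=(np.hypot(X-.613,Y+.267)<.12)&(Z>.012)&(Z<.035)
T=np.array([.613,-.267]);y=np.array([.2108,.9775]);x=np.array([.9775,-.2108])
a=(w[...,:2]-T)@x; b=(w[...,:2]-T)@y; m=(abs(a)<.04)&(abs(b)<.1)&(Z>.014)&(Z<.035)
print("knife in tray: n",m.sum(),"across",np.nanmean(a[m]),"along range",np.percentile(b[m],[2,98]),"z",np.median(Z[m]))
im=p["image"][130:215,370:490]; cv2.imwrite("pics/t7.png",cv2.resize(im,None,fx=4,fy=4)[...,::-1])
E
```

```text
17.7167 [ 0.39657652 -0.3902082   0.11826411] [1.79979739e+02 1.46701774e-02 8.98363828e+01] 0.49693336567818286
4657 ((442.6014404296875, -392.66949462890625), 54.81285858154297)
knife in tray: n 422 across 0.0009270697760172851 along range [-0.08131126  0.02955518] z 0.0214991996568037
```

View pics/w7.png

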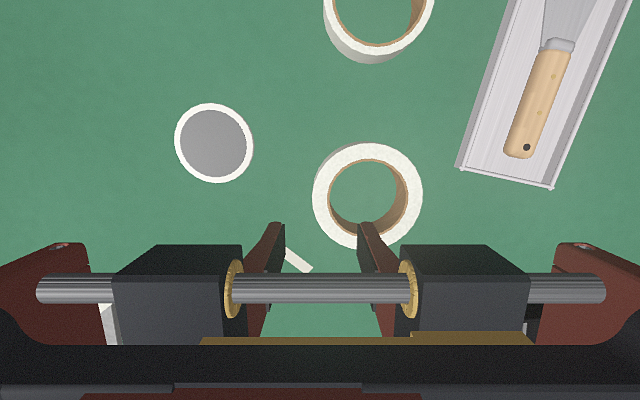

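The picture shows the knife lying in the tray (530,100). The full roll's left wall, at about (322,195), lies between the fingers; its axis is at (0.4425, −0.391).

{"name": "step_arm", "arguments": {
  "steps": [
    [[-0.001,-0.0006,0.025],[0,0,0],0.5],
    [[0,0,0.03],[0,0,0],0.5],
    [[0,0,0.03],[0,0,0],0.5],
    [[0,0,0.025],[0,0,0],0.5],
    [[0,0,0.012],[0,0,0],0.5],
    [[0,0,0.006],[0,0,0],0.5],
    [[0,0,0],[0,0,0],0],
    [[0,0,0],[0,0,0],0],
    [[0,0,0],[0,0,0],0],
    [[0,0,0],[0,0,0],0],
    [[0,0,0],[0,0,0],0],
    [[0,0,0],[0,0,0],0],
    [[0,0,0],[0,0,0],0],
    [[0,0,-0.015],[0,0,0],0],
    [[0,0,-0.025],[0,0,0],0],
    [[0,0,-0.03],[0,0,0],0],
    [[0,0,-0.03],[0,0,0],0],
    [[0,0,0],[0,0,0],0]
  ],
  "squeeze": 45
}}

```text
time: 19.32
ee_pos: [0.3993, -0.3936, 0.0955]
ee_rot: [179.7, 0.4, 90.0]
contact_force: [1.0, -1.3, -0.9]
finger_gap: 0.199
```

{"name": "step_arm", "arguments": {
  "steps": [
    [[0.012,0.0064,0],[0,0,0],0],
    [[0.0239,0.0128,0],[0,0,0],0],
    [[0.0239,0.0128,0],[0,0,0],0],
    [[0.0239,0.0128,0],[0,0,0],0],
    [[0.0239,0.0128,0],[0,0,0],0],
    [[0.0239,0.0128,0],[0,0,0],0],
    [[0.0239,0.0128,0],[0,0,0],0],
    [[0.0239,0.0128,0],[0,0,0],0],
    [[0.0239,0.0128,0],[0,0,0],0],
    [[0.0239,0.0128,0],[0,0,0],0],
    [[0.0239,0.0128,0],[0,0,0],0],
    [[0.0239,0.0128,0],[0,0,0],0],
    [[0.0239,0.0128,0],[0,0,0],0],
    [[0.0239,0.0128,0],[0,0,0],0],
    [[0.0239,0.0128,0],[0,0,0],0],
    [[0.0239,0.0128,0],[0,0,0],0],
    [[0.012,0.0064,0],[0,0,0],0],
    [[0,0,0],[0,0,0],0],
    [[0,0,0],[0,0,0],0],
    [[0,0,0],[0,0,0],0]
  ]
}}

```text
time: 20.98
ee_pos: [0.6003, -0.0086, 0.0893]
ee_rot: [-179.9, 0.0, 90.0]
contact_force: [0.3, -0.6, -1.0]
finger_gap: 0.197
```

```bash
python3 - <<'E'
from h import *
s=manip.observe(); print(s["time"],s["ee_pos"],s["ee_rot"],s["finger_gap"])
p=optics.grab_frame("wrist"); save(p,"w8"); w=world(p)
X,Y,Z=w[...,0],w[...,1],w[...,2]
m=(np.hypot(X-.65,Y+.008)<.08)&(Z>.08); q=w[m]; zt=np.median(q[:,2]); q=q[abs(q[:,2]-zt)<.012]
print("roll",len(q),zt,cv2.minEnclosingCircle(np.float32(q[:,:2]*1000)))
A=np.c_[q[:,:2],np.ones(len(q))]; k=np.linalg.lstsq(A,q[:,2],rcond=None)[0]; print("tilt deg",np.degrees(np.arctan(k[:2])),"res",(A@k-q[:,2]).std(),"z at ctr",k@[.648,-.008,1])
m=(np.hypot(X-.65,Y+.008)<.03)&(Z>.018)&(Z<.03); q=w[m]; print("hub",len(q),cv2.minEnclosingCircle(np.float32(q[:,:2]*1000)) if len(q) else"")
E
```

```text
20.9833 [ 0.60033861 -0.00862223  0.08927284] [-1.79877422e+02  2.30450030e-02  8.99961597e+01] 0.19713472385883524
roll 29767 0.2148329803753165 ((626.7785034179688, 16.029129028320312), 55.3573112487793)
tilt deg [ -3.43405505 -11.06646018] res 0.004483218486507883 z at ctr 0.21759030719163625
hub 781 ((649.9083862304688, -11.384927749633789), 19.547243118286133)
```

View pics/w8.png

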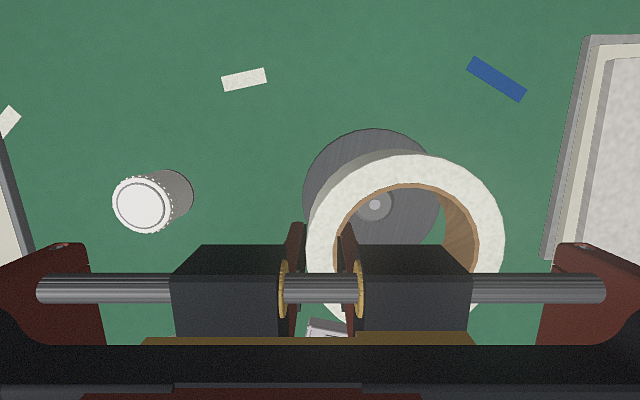

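```bash
python3 - <<'E'
from h import *
p=optics.grab_frame("wrist"); w=world(p); X,Y,Z=w[...,0],w[...,1],w[...,2]
hsv=p["image"].astype(int); br=hsv.min(-1)>150
m=(np.hypot(X-.647,Y+.008)<.065)&(Z>.10)&(Z<.165)&br; q=w[m]
for _ in range(4):
    A=np.c_[q[:,:2],np.ones(len(q))]; k=np.linalg.lstsq(A,q[:,2],rcond=None)[0]; e=A@k-q[:,2]; q=q[abs(e)<max(.003,2*e.std())]
print("roll top",len(q),np.median(q[:,2]),"tilt",np.degrees(np.arctan(k[:2])),cv2.minEnclosingCircle(np.float32(q[:,:2]*1000)))
p=optics.grab_frame("top"); w=world(p); X,Y,Z=w[...,0],w[...,1],w[...,2]
m=(np.hypot(X-.647,Y+.008)<.09)&(Z>.10)&(Z<.165)&(p["image"].min(-1)>130); q=w[m]; print("top",len(q),np.median(q,0),cv2.minEnclosingCircle(np.float32(q[:,:2]*1000)))
E
```

```text
roll top 8790 0.13280493600261697 tilt [-0.16764897  0.06321375] ((647.1253051757812, -10.259944915771484), 55.008460998535156)
top 108 [ 0.62873981 -0.04399817  0.13363806] ((646.3366088867188, -7.905210971832275), 54.589324951171875)
```

The picture shows the roll held over the holder with the hub (375,205) inside its bore. The roll is level, its axis at (0.647, −0.010) against the hub at (0.649, −0.010), with its underside at z ≈ 0.097. I lower it by 85 mm.

{"name": "step_arm", "arguments": {
  "steps": [
    [[0,0.002,0.025],[0,0,0],0],
    [[0,0,0.025],[0,0,0],0],
    [[0,0,0.02],[0,0,0],0],
    [[0,0,0.009],[0,0,0],0],
    [[0,0,0.004],[0,0,0],0],
    [[0,0,0.002],[0,0,0],0],
    [[0,0,0],[0,0,0],0],
    [[0,0,0],[0,0,0],0.45],
    [[0,0,0],[0,0,0],0.45],
    [[0,0,0],[0,0,0],0.45],
    [[0,0,0],[0,0,0],0.45],
    [[0,0,-0.02],[0,0,0],0.45],
    [[0,0,-0.03],[0,0,0],0.45],
    [[0,0,-0.03],[0,0,0],0.45],
    [[0,0,-0.03],[0,0,0],0.45],
    [[0,0,0],[0,0,0],0.45],
    [[0,0,0],[0,0,0],0.45]
  ]
}}

```text
time: 22.55
ee_pos: [0.6055, -0.0082, 0.1174]
ee_rot: [179.7, 0.0, 90.0]
contact_force: [-0.4, 0.1, -0.7]
finger_gap: 0.452
```

{"name": "step_arm", "arguments": {
  "steps": [
    [[-0.0205,-0.02,0],[0,0,0],0.45],
    [[-0.0205,-0.02,0],[0,0,0],0.45],
    [[-0.0205,-0.02,0],[0,0,0],0.45],
    [[-0.0205,-0.02,0],[0,0,0],0.45],
    [[-0.0205,-0.02,0],[0,0,0],0.45],
    [[-0.0205,-0.02,0],[0,0,0],0.45],
    [[-0.0205,-0.02,0],[0,0,0],0.45],
    [[-0.0205,-0.02,0],[0,0,0],0.45],
    [[-0.0205,-0.02,0],[0,0,0],0.45],
    [[-0.0205,-0.02,0],[0,0,0],0.45],
    [[0,0,0],[0,0,0],0.45],
    [[0,0,0],[0,0,0],0.45]
  ]
}}

```text
time: 23.55
ee_pos: [0.4021, -0.2131, 0.1141]
ee_rot: [-179.9, -0.1, 89.8]
contact_force: [0.4, 0.0, -0.2]
finger_gap: 0.452
```

```bash
python3 - <<'E'
from h import *
s=manip.observe(); print(s["time"],s["ee_pos"],s["ee_rot"],s["finger_gap"])
def ring(p,c,r,z0,z1):
    w=world(p); X,Y,Z=w[...,0],w[...,1],w[...,2]; q=w[(np.hypot(X-c[0],Y-c[1])<r)&(Z>z0)&(Z<z1)]
    print(p["shot"],len(q),q.mean(0).round(4),cv2.minEnclosingCircle(np.float32(q[:,:2]*1000)))
p=optics.grab_frame("wrist"); ring(p,(.4455,-.214),.065,.031,.042)
t=optics.grab_frame("top"); ring(t,(.648,-.009),.075,.042,.055); ring(t,(.4455,-.214),.06,.031,.042)
E
```

```text
23.55 [ 0.40207923 -0.21305205  0.1140825 ] [-1.79894573e+02 -8.23873556e-02  8.98206043e+01] 0.45175293617135437
21 2387 [ 0.4459 -0.2101  0.0347] ((446.0807189941406, -216.47630310058594), 46.80305480957031)
22 753 [ 0.6496 -0.0072  0.0478] ((650.6328735351562, -6.9062933921813965), 55.184715270996094)
22 142 [ 0.457  -0.1827  0.0358] ((453.2372131347656, -196.11679077148438), 41.098960876464844)
```

Full roll on the holder: top at z 0.048, axis at (0.650, −0.007). The started roll is at (0.446, −0.215).

{"name": "step_arm", "arguments": {
  "steps": [
    [[-0.001,0.001,0.025],[0,0,0],0.45],
    [[0,0,0.03],[0,0,0],0.45],
    [[0,0,0.03],[0,0,0],0.45],
    [[0,0,0.025],[0,0,0],0.45],
    [[0,0,0.011],[0,0,0],0.45],
    [[0,0,0.005],[0,0,0],0.45],
    [[0,0,0],[0,0,0],0],
    [[0,0,0],[0,0,0],0],
    [[0,0,0],[0,0,0],0],
    [[0,0,0],[0,0,0],0],
    [[0,0,0],[0,0,0],0],
    [[0,0,0],[0,0,0],0],
    [[0,0,0],[0,0,0],0],
    [[0,0,0],[0,0,0],0],
    [[0,0,-0.015],[0,0,0],0],
    [[0,0,-0.03],[0,0,0],0],
    [[0,0,-0.035],[0,0,0],0],
    [[0,0,-0.035],[0,0,0],0],
    [[0,0,0],[0,0,0],0]
  ]
}}

```text
time: 25.23
ee_pos: [0.4081, -0.2166, 0.1097]
ee_rot: [179.5, 0.4, 90.0]
contact_force: [1.3, -0.2, -1.0]
finger_gap: 0.111
```

{"name": "step_arm", "arguments": {
  "steps": [
    [[0.0103,0.0102,0],[0,0,0],0],
    [[0.0207,0.0205,0],[0,0,0],0],
    [[0.0207,0.0205,0],[0,0,0],0],
    [[0.0207,0.0205,0],[0,0,0],0],
    [[0.0207,0.0205,0],[0,0,0],0],
    [[0.0207,0.0205,0],[0,0,0],0],
    [[0.0207,0.0205,0],[0,0,0],0],
    [[0.0207,0.0205,0],[0,0,0],0],
    [[0.0207,0.0205,0],[0,0,0],0],
    [[0.0207,0.0205,0],[0,0,0],0],
    [[0.0103,0.0102,0],[0,0,0],0],
    [[0,0,0],[0,0,0],0],
    [[0,0,0],[0,0,0],0],
    [[0,0,0],[0,0,0],0]
  ]
}}

```text
time: 26.4
ee_pos: [0.608, -0.0078, 0.1035]
ee_rot: [-179.9, 0.0, 90.0]
contact_force: [-0.1, 0.7, -1.9]
finger_gap: 0.11
```

```bash
python3 - <<'E'
from h import *
s=manip.observe(); print(s["time"],s["ee_pos"],s["ee_rot"],s["finger_gap"])
p=optics.grab_frame("wrist"); w=world(p); X,Y,Z=w[...,0],w[...,1],w[...,2]
m=(np.hypot(X-.65,Y+.008)<.055)&(Z>.115)&(Z<.175)&(p["image"].min(-1)>140); q=w[m]
for _ in range(4):
    A=np.c_[q[:,:2],np.ones(len(q))]; k=np.linalg.lstsq(A,q[:,2],rcond=None)[0]; e=A@k-q[:,2]; q=q[abs(e)<max(.003,2*e.std())]
print("started",len(q),np.median(q[:,2]),"tilt",np.degrees(np.arctan(k[:2])),cv2.minEnclosingCircle(np.float32(q[:,:2]*1000)))
q=w[(np.hypot(X-.65,Y+.008)<.065)&(Z>.042)&(Z<.055)]; print("full",len(q),cv2.minEnclosingCircle(np.float32(q[:,:2]*1000)))
E
```

```text
26.4 [ 0.60801804 -0.00783235  0.10345173] [-1.79878284e+02  2.36580776e-02  8.99881034e+01] 0.11024631427507467
started 3790 0.14801308999259874 tilt [-0.05241061 -0.01712064] ((650.6876220703125, -7.154122829437256), 46.80372619628906)
full 3684 ((650.6306762695312, -9.32986831665039), 54.86479568481445)
```

{"name": "step_arm", "arguments": {
  "steps": [
    [[-0.0015,0,0.02],[0,0,0],0],
    [[0,0,0.02],[0,0,0],0],
    [[0,0,0.014],[0,0,0],0],
    [[0,0,0.006],[0,0,0],0],
    [[0,0,0.004],[0,0,0],0],
    [[0,0,0],[0,0,0],0],
    [[0,0,0],[0,0,0],0],
    [[0,0,0],[0,0,0],0.4],
    [[0,0,0],[0,0,0],0.4],
    [[0,0,0],[0,0,0],0.4],
    [[0,0,0],[0,0,0],0.4],
    [[0,0,-0.02],[0,0,0],0.4],
    [[0,0,-0.03],[0,0,0],0.4],
    [[0,0,-0.03],[0,0,0],0.4],
    [[0,0,-0.01],[0,0,0],0.4],
    [[0,0,0],[0,0,0],0.9],
    [[0,0,0],[0,0,0],0.9]
  ]
}}

```text
time: 27.87
ee_pos: [0.6097, -0.0086, 0.1301]
ee_rot: [179.9, 0.0, 90.0]
contact_force: [-0.5, 0.4, 0.1]
finger_gap: 0.513
```

{"name": "step_arm", "arguments": {
  "steps": [
    [[0.0008,-0.0224,0],[0,0,0],0.9],
    [[0.0008,-0.0224,0],[0,0,0],0.9],
    [[0.0008,-0.0224,0],[0,0,0],0.9],
    [[0.0008,-0.0224,0],[0,0,0],0.9],
    [[0.0008,-0.0224,0],[0,0,0],0.9],
    [[0.0008,-0.0224,0],[0,0,0],0.9],
    [[0.0008,-0.0224,0],[0,0,0],0.9],
    [[0,0,0],[0,0,0],0.9],
    [[0,0,0],[0,0,0],0.9]
  ]
}}

```text
time: 28.62
ee_pos: [0.4505, -0.0027, 0.1286]
ee_rot: [-179.8, -0.0, 90.0]
contact_force: [1.5, -0.1, 0.1]
finger_gap: 0.901
```

```bash
python3 - <<'E'
from h import *
s=manip.observe(); print(s["time"],s["ee_pos"],s["ee_rot"],s["finger_gap"])
def ring(p,c,r,z0,z1):
    w=world(p); X,Y,Z=w[...,0],w[...,1],w[...,2]; q=w[(np.hypot(X-c[0],Y-c[1])<r)&(Z>z0)&(Z<z1)]
    print(len(q),q.mean(0).round(4),cv2.minEnclosingCircle(np.float32(q[:,:2]*1000)))
p=optics.grab_frame("wrist"); ring(p,(.451,-.003),.035,.045,.056)
t=optics.grab_frame("top"); ring(t,(.65,-.009),.06,.075,.095); save(t,"t9")
E
```

```text
28.6167 [ 0.45052176 -0.00266748  0.12859207] [-1.79807946e+02 -2.66507170e-02  8.99887521e+01] 0.9007196829905537
1955 [ 0.451  -0.0047  0.0498] ((451.03399658203125, -5.945959091186523), 25.345083236694336)
429 [ 0.6508 -0.0066  0.0834] ((651.75732421875, -6.452731609344482), 47.392181396484375)
```

View pics/t9.png

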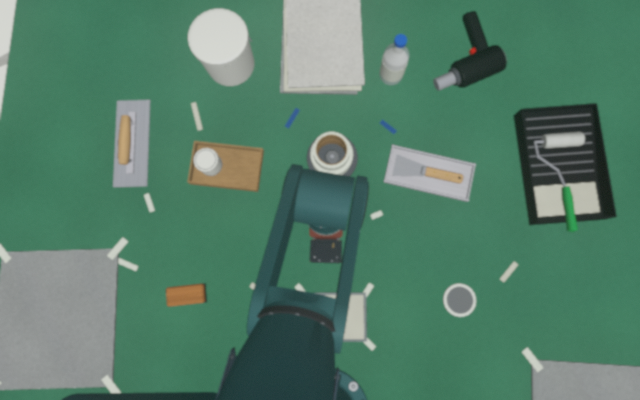

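The top view shows the started roll on the full one on the holder (332,153). Its top is at z 0.0834 and it is coaxial with the full roll to 2–3 mm. The knife is in the tray (430,172) and the large pot is upright in the carton (207,160). I pick the small pot next.

{"name": "step_arm", "arguments": {
  "steps": [
    [[-0.0018,0.0005,0.025],[0,0,0],0.9],
    [[0,0,0.03],[0,0,0],0.9],
    [[0,0,0.03],[0,0,0],0.9],
    [[0,0,0.025],[0,0,0],0.9],
    [[0,0,0.011],[0,0,0],0.9],
    [[0,0,0.005],[0,0,0],0.9],
    [[0,0,0],[0,0,0],0.4],
    [[0,0,0],[0,0,0],0.4],
    [[0,0,0],[0,0,0],0.4],
    [[0,0,0],[0,0,0],0.4],
    [[0,0,0],[0,0,0],0.4],
    [[0,0,0],[0,0,0],0.4],
    [[0,0,0],[0,0,0],0.4],
    [[0,0,0],[0,0,0],0.4],
    [[0,0,-0.015],[0,0,0],0.4],
    [[0,0,-0.025],[0,0,0],0.4],
    [[0,0,-0.025],[0,0,0],0.4],
    [[0,0,-0.015],[0,0,0],0.4],
    [[0,0,0],[0,0,0],0.4]
  ],
  "squeeze": 25
}}

```text
time: 30.3
ee_pos: [0.4559, -0.0052, 0.087]
ee_rot: [179.6, 0.1, 90.0]
contact_force: [-0.1, -0.5, -1.2]
finger_gap: 0.542
```

{"name": "step_arm", "arguments": {
  "steps": [
    [[0.0115,0.0083,0],[0,0,0],0.4],
    [[0.023,0.0165,0],[0,0,0],0.4],
    [[0.023,0.0165,0],[0,0,0],0.4],
    [[0.023,0.0165,0],[0,0,0],0.4],
    [[0.023,0.0165,0],[0,0,0],0.4],
    [[0.023,0.0165,0],[0,0,0],0.4],
    [[0.023,0.0165,0],[0,0,0],0.4],
    [[0.023,0.0165,0],[0,0,0],0.4],
    [[0.023,0.0165,0],[0,0,0],0.4],
    [[0.023,0.0165,0],[0,0,0],0.4],
    [[0.0115,0.0083,0],[0,0,0],0.4],
    [[0,0,0],[0,0,0],0.4],
    [[0,0,0],[0,0,0],0.4],
    [[0,0,0],[0,0,0],0.4]
  ]
}}

```text
time: 31.47
ee_pos: [0.6169, 0.2243, 0.0828]
ee_rot: [-179.9, 0.1, 90.0]
contact_force: [-0.3, -0.0, -1.1]
finger_gap: 0.544
```

```bash
python3 - <<'E'
from h import *
s=manip.observe(); print(s["time"],s["ee_pos"],s["ee_rot"],s["finger_gap"])
p=optics.grab_frame("wrist"); save(p,"w10"); w=world(p); X,Y,Z=w[...,0],w[...,1],w[...,2]
q=w[(np.hypot(X-.616,Y-.226)<.03)&(Z>.12)&(Z<.145)]; print(len(q),np.median(q,0),cv2.minEnclosingCircle(np.float32(q[:,:2]*1000)))
q=w[(np.hypot(X-.622,Y-.312)<.045)&(Z>.06)&(Z<.072)]; print("large",len(q),np.median(q,0),cv2.minEnclosingCircle(np.float32(q[:,:2]*1000)))
E
```

```text
31.4667 [0.61687969 0.22428679 0.08277347] [-1.79853386e+02  6.37056341e-02  9.00001554e+01] 0.5437965011692819
5729 [0.61707494 0.23039421 0.12788535] ((616.010986328125, 228.96902465820312), 29.197120666503906)
large 6608 [0.62442446 0.3111877  0.06602225] ((624.5103759765625, 310.2487487792969), 31.2989501953125)
```

View pics/w10.png

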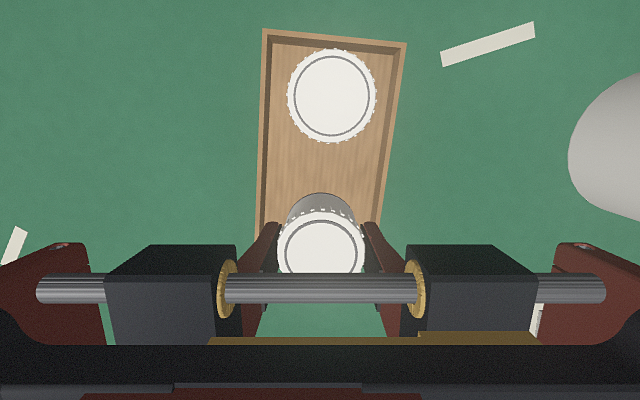

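The small pot is held upright at (320,250), with clear carton floor below it. The large pot stands flat behind it at (332,96), z top 0.066. Lowering by 74 mm.

{"name": "step_arm", "arguments": {
  "steps": [
    [[0.003,0,0.02],[0,0,0],0.4],
    [[0,0,0.025],[0,0,0],0.4],
    [[0,0,0.018],[0,0,0],0.4],
    [[0,0,0.007],[0,0,0],0.4],
    [[0,0,0.0035],[0,0,0],0.4],
    [[0,0,0.0005],[0,0,0],0.4],
    [[0,0,0],[0,0,0],0.4],
    [[0,0,0],[0,0,0],0.85],
    [[0,0,0],[0,0,0],0.85],
    [[0,0,0],[0,0,0],0.85],
    [[0,0,0],[0,0,0],0.85],
    [[0,0,0],[0,0,0],0.85],
    [[0,0,-0.02],[0,0,0],0.85],
    [[0,0,-0.03],[0,0,0],0.85],
    [[0,0,-0.035],[0,0,0],0.85],
    [[0,0,-0.035],[0,0,0],0.85],
    [[-0.02,-0.03,0],[0,0,0],0.85],
    [[-0.02,-0.03,0],[0,0,0],0.85],
    [[-0.02,-0.03,0],[0,0,0],0.85],
    [[0,0,0],[0,0,0],0.85]
  ]
}}

```text
time: 33.18
ee_pos: [0.5198, 0.1651, 0.129]
ee_rot: [-179.5, 0.2, 90.0]
contact_force: [-1.1, 0.8, -0.1]
finger_gap: 0.849
```

{"name": "step_arm", "arguments": {
  "steps": [
    [[-0.02,-0.03,0],[0,0,0],0.85],
    [[-0.02,-0.03,0],[0,0,0],0.85],
    [[0,0,0],[0,0,0],0.85],
    [[0,0,0],[0,0,0],0.85],
    [[0,0,0],[0,0,0],0.85],
    [[0,0,0],[0,0,0],0.85]
  ]
}}

```text
time: 33.68
ee_pos: [0.4703, 0.1287, 0.1306]
ee_rot: [179.9, -0.0, 90.0]
contact_force: [0.2, 0.0, -0.2]
finger_gap: 0.851
```

```bash
python3 - <<'E'
from h import *
s=manip.observe(); print(s["time"],s["ee_pos"])
t=optics.grab_frame("top"); save(t,"t11"); sd=optics.grab_frame("side")
def ring(p,n,c,r,z0,z1):
    w=world(p); X,Y,Z=w[...,0],w[...,1],w[...,2]; q=w[(np.hypot(X-c[0],Y-c[1])<r)&(Z>z0)&(Z<z1)]
    A=np.c_[q[:,:2]-q[:,:2].mean(0),np.ones(len(q))]; k=np.linalg.lstsq(A,q[:,2],rcond=None)[0]
    print(n,len(q),np.median(q,0).round(4),"tilt rad",np.hypot(*k[:2]).round(3),cv2.minEnclosingCircle(np.float32(q[:,:2]*1000)))
ring(t,"started",(.65,-.009),.055,.075,.095); ring(t,"full",(.65,-.009),.06,.042,.055)
ring(t,"large",(.623,.311),.04,.058,.075); ring(t,"small",(.617,.228),.035,.046,.062)
w=world(t); T=np.array([.613,-.267]);y=np.array([.2108,.9775]);x=np.array([.9775,-.2108])
a=(w[...,:2]-T)@x; b=(w[...,:2]-T)@y; Z=w[...,2]; m=(abs(a)<.04)&(abs(b)<.1)&(Z>.014)&(Z<.035)
print("knife handle: across",np.nanmean(a[m]),"along",np.percentile(b[m],[2,98]),"z",np.median(Z[m]))
c=cv2.resize(sd["image"][130:310,270:410],None,fx=3,fy=3); cv2.imwrite("pics/f.png",np.hstack([c,cv2.resize(t["image"][110:215,170:290],None,fx=3,fy=540/105)[:540]])[...,::-1])
E
```

```text
33.6833 [0.47031664 0.12874043 0.13055187]
started 432 [ 0.6513 -0.0063  0.0835] tilt rad 0.012 ((652.208740234375, -6.339787006378174), 47.244140625)
full 346 [ 0.6246 -0.0081  0.0478] tilt rad 0.01 ((650.0851440429688, -6.985934257507324), 54.9891242980957)
large 280 [0.6331 0.3124 0.0675] tilt rad 0.008 ((624.4365844726562, 312.0673828125), 31.219385147094727)
small 75 [0.635  0.2311 0.0555] tilt rad 0.241 ((630.1107177734375, 231.1685028076172), 20.179285049438477)
knife handle: across 0.0011167604473964199 along [-0.08216499  0.04591589] z 0.021203743922002197
```

View pics/f.png

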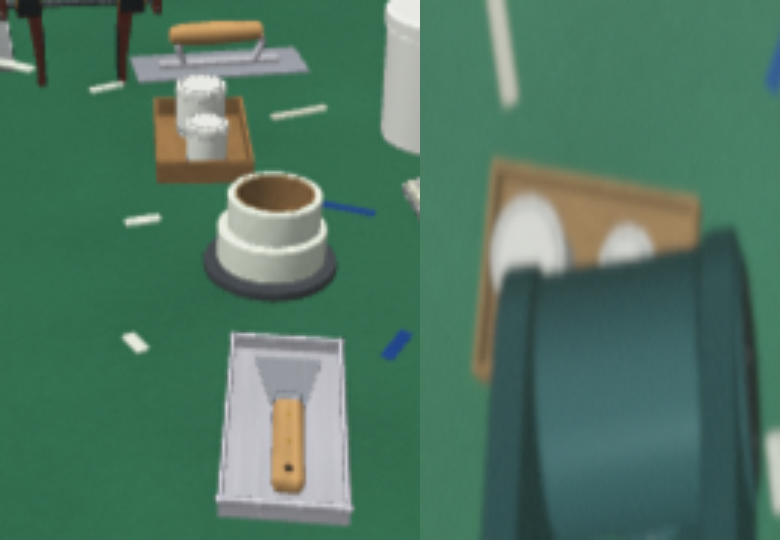

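The side picture shows everything in place: pots at (200,100) and (207,135), the roll stack at (270,225), and the knife at (288,440). The arm hid the small pot from the top camera, so its tilt number doesn't count. I check it again from the wrist.

```bash
python3 - <<'E'
from h import *
for n in("wrist","side"):
    p=optics.grab_frame(n); w=world(p); X,Y,Z=w[...,0],w[...,1],w[...,2]
    q=w[(np.hypot(X-.617,Y-.226)<.03)&(Z>.048)&(Z<.06)]
    if len(q)<15: print(n,len(q)); continue
    A=np.c_[q[:,:2]-q[:,:2].mean(0),np.ones(len(q))]; k=np.linalg.lstsq(A,q[:,2],rcond=None)[0]
    print(n,len(q),np.median(q,0).round(4),"tilt",np.hypot(*k[:2]).round(3))
E
```

```text
wrist 2735 [0.6175 0.227  0.0539] tilt 0.027
side 81 [0.618  0.2179 0.0544] tilt 0.044
```

The small pot's top is at z 0.054 as it should be, and it is upright. I hand the job in.

```bash
python3 -c "
from h import *
print(ticket.job_done()); print(manip.observe()['time'])"
```

```text
the job is handed in; nothing more can be done
None
the job is handed in; nothing more can be done
```

The bench is cleared and the job is handed in at about 34 s of the allowed 128 s; the hand-in itself gives no verdict.

Last camera checks before handing in:

| Item | Where it ended up | Check |
|---|---|---|
| Full roll | Flat on the holder, about 2–3 mm off the hub axis | Top at z 0.048 |
| Started roll | Flat on the full roll, axes within about 3 mm | Top at z 0.0835 |
| Large pot | Upright on the carton floor | Top at z 0.066–0.0675, tilt 0.01 rad |
| Small pot | Upright on the carton floor | Top at z 0.054, tilt 0.03–0.04 rad |
| Knife | Flat and lined up in the tray | About 1 mm off centre across; handle from −82 to about +30 mm along (+46 in the last reading) |

**Missed grasp:** the first try at the knife closed on nothing. The side and wrist cameras agreed that the real fingertips were about 24.5 mm above the reported tool point. I corrected for this from then on. By that figure, the large pot had been held only by its top few millimetres, but it stayed upright.

**Readings that disagreed:**
- In the last top view the arm hid the small pot, which gave a false tilt of 0.24 rad. The wrist and side cameras showed it upright.
- The last knife reading stretched to +46 mm along, probably because it took in some of the blade. The earlier, clearer reading gave +30 mm.

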